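# Post the failed valve into the reject box

### The job

The red-tagged pneumatic valve on the steel infeed tray has failed its test and must go into the red reject box. With one fingertip hold the box's spring-closed flap open by the yellow handle bar at its side and, while it is held, push the valve along the tray and under the flap with the other fingertip until it slides down the chute into the box; the flap must never press on the valve, so do not shove the flap open with it, and do not lift the valve off the tray. Then draw back so that the flap springs fully shut, and leave everything else on the bench where it is.

Things in the scene. Friction and masses are not known exactly. Their poses are not given: they have to be found in the camera images.
- box: Red steel reject box fixed to the bench, flat top 200 mm high with a clear window. Origin: on the bench under the middle of its mouth; x points into the box, square to the mouth (the way the valve is pushed), y left, z up. It fills x -10 to 240 mm, y -140 to 54 mm. Mouth: upright plane x = 0, y -50 to 50 mm, from 130 to 192 mm above the bench, closed by the flap.
- sill (a point): Middle of the far edge of the steel infeed tray, at box x = -5 mm, 130 mm above the bench. The flat tray runs from here 150 mm out of the box (to x = -155 mm), 100 mm wide between side flanges that stand 10 mm above it. At this edge it breaks into a 45 degree chute going down under the flap to the box's padded floor: a valve whose middle is past the edge tips and slides down by itself.
- flap (a joint): Angle (rad) of the steel flap with yellow lower edge: 0 shut and upright, growing as it swings INTO the box, stop at 1.25. It hangs from a shaft along box y at box x = 4 mm, 192 mm above the bench; 97 mm wide, its lower edge 58 mm from the shaft, 2 mm thick. A spring shuts it: 0.18 N m when shut plus 0.18 N m per rad. From 0.4 rad on the valve passes freely below it.
- bar (a point): Middle of the handle bar: yellow sleeve that turns freely, 10 mm thick, 42 mm long along box y (y 60 to 102 mm), on a crank at the flap shaft's left end, outside the box; shut: box x = -26 mm, 162 mm above the bench (30 mm before and below the shaft). Pushed towards box +x (6 to 7 N) it swings the flap open: at 0.45 rad x = -10 mm, at 1.1 rad x = 17 mm, 150 to 152 mm high.
- valve_mid (a point): Centre of the red-tagged valve to be posted: a ported aluminium block with black end caps and a red tag on top, 40 mm (its x) by 50 mm (its y) by 28 mm high, 0.1 to 0.21 kg, standing on the tray; its centre is 14 mm above the tray (144 mm above the bench). Its x axis points roughly into the box.
- good_valve: Bystander: the same valve with a green tag, on the bench beside the tray. Origin at the middle of its underside.
- nipple: Bystander: small brass pipe nipple, 22 mm across and 34 mm high, standing on the bench beside the tray. Origin under its middle.
- mug: Bystander: white mug, 82 mm across, 95 mm high. Origin under its middle.
- driver: Bystander: screwdriver with orange handle, lying. Origin under its middle.
- spanner: Bystander: steel spanner, lying. Origin under its middle.
- sealant: Bystander: white bottle of thread sealant with red cap, 40 mm across, 85 mm high. Origin under its middle.
- tape: Bystander: roll of blue tape, 84 mm across, 22 mm high, lying. Origin under its middle.
Not all that is in view belongs to the job. Leave any brown or purple look-alike of the part that bears valve_mid alone.

How it is judged:
By the outcome, as a careful person would: the job done as asked, in the order asked, and still so for the second after the job is handed in, with the robot touching nothing.
It also fails if it takes over 38 s, if anything falls off the work surface, if the arm or the gripper's body presses on something with over 40 N, if the wrist force passes 120 N, or if a joint passes its speed limit or range.

### The arm

A 7-joint arm with a two-finger parallel gripper is mounted at the origin on the work surface. World frame = base frame: x ahead of the robot, y to its left, z up, the work surface at z = 0. Lengths are in m, angles in rad, forces in N, time in s.
With the tool pointing down it reaches from about 0.4 to 0.85 m from the base axis. Payload 10.4 kg.
Tool frame: the origin (TCP) lies at the very end of the fingers, on their centre line; the grasp point (between the pads) lies manip.grasp_offset behind it (manip.grasp_offset is the distance from the TCP to the grasp point, in m); z points along the fingers, y is the line along which they close (so a half turn about z gives the same grasp; the last joint's range is limited). The gripper opens to 87 mm and grips with 3 to 60 N. Pads are 19 mm wide; open, the fingers measure 117 mm over their backs; the gripper's body (75 mm by 190 mm) begins 51 mm behind the grasp point.
Start: joints at [-1.241, 0.332, -0.065, 1.46, 0.022, 1.35, -0.088], TCP at [0.216, 0.587, 0.223] pointing down, gripper open.
Joint ranges: [-2.6, 2.6], [-0.5, 2.12], [-1.47, 1.34], [0.16, 2.42], [-1.27, 4.41], [0.06, 2.06], [-2.6, 2.6]. Speed limits (rad/s): [2.22, 2.22, 2.79, 2.79, 3.14, 3.14, 3.14].

### API

Orientations are given as a unit quaternion [x, y, z, w].
In Python, from rig import manip gives the robot as it stands. The module is installed in compiled form; this text tells all that it offers.
- The arm moves only by the tool step_arm, never from a script. Its argument "series" is a list of rows, each an object with "offset": the shift along the tool's x, y, z each as a share of 2.5 cm, from -1 to 1, a list of three; "roll": the turn about the tool's z as a share of 5 degrees, from -1 to 1; "grip": the opening, from 0 (shut) to 1 (fully open). In form: [{"offset": [tx, ty, tz], "roll": roll, "grip": grip}, ...]. A call has 1 to 10 rows; each row shifts and turns the commanded pose from where the row before left it, along the tool's axes as they then stand; what a row does not reach is not made up. A row lasts 1/12 s, in which the tool goes at most 41.7 mm and 7.16 degrees, less where a joint would pass 70% of its speed; a pose out of reach is approached as far as the arm can. A call with a number of a shift or a turn outside -1 to 1 is refused whole. A call with a gripper value outside its range is refused whole. The fingers move at their own pace and stop on an object; the grip force is fixed at half the most. Time passes only in rows, so rows that do not move let the fingers close. It gives the time, the measured TCP pose, the force, the opening and the grip force at its end, in the units of the state.
- manip.read_state(): the state, without advancing time (a new reading comes with each control period).
- manip.capture(name): name is "scene" or "top" or "wrist"; returns the picture (400x640x3 uint8, blue, green, red); there is no depth.
- manip.camera_info(name): a dict with "fovy" (degrees; the focal length in pixels is half the picture's height over the tangent of half this angle, whatever the lens; pixels are square), "cx", "cy" (the principal point, pixels), "dist_coeffs" ([k1, k2, p1, p2, k3] as OpenCV has them; the pictures are not rectified), "rvec" (rotation vector, rad) and "tvec" (3), from world to camera coordinates, as OpenCV has them. Camera axes: x right, y down, z forward; pixel columns grow to the right and rows downward; lengths in m; the calibration is good to about 2 mm. A picture is of the moment at which its call begins: read the wrist's pose just before it. camera_info takes no time and is no camera call; for the wrist camera it gives the pose at the moment of the call.
- manip.sign_off(): hands the job in; it is judged then, once.
Trained networks look in the newest picture that a camera, given by its name, has taken for a name from the list of things; names that differ only in an ending like _2 or _b are one class to them, and where a whole thing is asked for, a point or a joint stands for the part that bears it (a point fixed in the world has none). Each returns a list of dicts, best first, with "conf" (0 to 1); they miss things now and then, are a little off and sometimes report something else, mostly with a low value. They report only what shows in the picture. A call takes as long as a camera call. They do not tell look-alikes from the thing itself.
- manip.boxes_of(camera, name): "box" ([left, top, width, height] in pixels, round what is visible of it).
The state is a dict: "t": time; "joint_positions": joint angles; "qd": joint speeds; "joint_efforts": joint torques, N m; "ee_pos": TCP position; "eef_rot": TCP orientation; "force": force on the tool from outside, world axes, zero at the start; "torque": the same for the moment, N m; "gripper_width": opening from 0.0 (shut) to 1.0 (fully open); "grip_force": force on a finger pad.
Only numpy, scipy, OpenCV 4.12 (cv2) and the standard library are available. Lean on these libraries where they do the work, as an engineer would, in place of code of your own. Each camera call takes 0.05 s, during which the arm holds its last target. There are 200 camera calls.

## Working session

There is one attempt and no reset: what is moved stays moved. The work goes in short steps, Python scripts to look and compute and a tool call to move; the robot and the scene stay as the last step left them, time stands still between calls to the robot, and variables do not carry over. Pictures are saved under pics/ and viewed, at most 10 in all, crops included, and the job is handed in when it is done.

Besides the shell and the picture viewer there is one more tool, called after "Emit:" as name(argument=value, ...) on one line, values as JSON. step_arm: Moves the arm, as the interface text tells. Its arguments: {"type":"object","properties":{"series":{"type":"array","items":{"type":"object","properties":{"offset":{"type":"array","items":{"type":"number","minimum":-1,"maximum":1}},"roll":{"type":"number","minimum":-1,"maximum":1},"grip":{"type":"number"}}}}},"required":["series"]}

```bash
mkdir -p pics
python3 - <<'E'
from rig import manip
import cv2
print(manip.grasp_offset, manip.read_state())
for c in("scene","top"):
    im=manip.capture(c); cv2.imwrite(f"pics/{c}0.png",im); print(c,manip.camera_info(c))
    for n in("box","flap","bar","valve_mid","good_valve","nipple","mug","sealant"):
        print(n,[(x["box"],round(x["conf"],2)) for x in manip.boxes_of(c,n)[:3]])
E
```

```text
0.0187 {'t': 0.0, 'joint_positions': array([-1.24058948,  0.33287184, -0.06471395,  1.46096693,  0.02161248,
        1.34989249, -0.08850262]), 'qd': array([-0.00092719,  0.00073069, -0.0004474 , -0.00021165,  0.0014515 ,
       -0.00053294,  0.00029847]), 'joint_efforts': array([-1.53193005e-04, -6.23250532e+01,  2.46937521e-02, -3.89889979e+01,
       -6.13358058e-02,  3.97252408e-02,  1.81412051e-04]), 'ee_pos': array([0.21582315, 0.58613024, 0.22174177]), 'eef_rot': array([ 1.75472755e-01,  9.84484023e-01, -7.15694605e-04, -8.93054098e-05]), 'force': array([-0.63257843, -0.26687322, -0.28469476]), 'torque': array([-0.04125394,  0.03615822,  0.03008461]), 'grip_force': 0.0, 'gripper_width': 1.0004235198483258}
scene {'fovy': 46.0678447273267, 'cx': 321.4898852646364, 'cy': 197.74969261765312, 'dist_coeffs': array([0.04545768, 0.        , 0.        , 0.        , 0.        ]), 'rvec': array([ 0.6636239 ,  2.61539135, -1.12292217]), 'tvec': array([ 0.44296678, -0.07665619,  1.64835358])}
box [([164.2, 138.7, 148.0, 121.6], 0.94)]
flap [([272.0, 171.3, 19.9, 17.5], 0.67)]
bar [([270.5
[... 399 characters left out ...]
319.5363106862224, 'cy': 197.77090447328715, 'dist_coeffs': array([-0.00783931,  0.        ,  0.        ,  0.        ,  0.        ]), 'rvec': array([ 2.13133404, -2.1902253 ,  0.15743004]), 'tvec': array([0.03223882, 0.52246666, 1.23358022])}
box [([327.3, 61.0, 94.0, 148.7], 0.67), ([142.6, 220.9, 20.7, 13.5], 0.31)]
flap [([339.4, 153.5, 17.9, 17.4], 0.59)]
bar []
valve_mid [([334.3, 213.3, 15.3, 17.4], 0.75), ([363.2, 229.3, 19.7, 13.3], 0.74), ([307.3, 211.3, 12.6, 9.4], 0.72)]
good_valve [([308.2, 169.7, 19.3, 12.4], 0.67)]
nipple [([310.2, 166.9, 16.5, 14.5], 0.53)]
mug [([154.2, 173.2, 37.9, 37.8], 0.65)]
sealant [([145.0, 223.0, 17.6, 11.2], 0.64), ([364.6, 166.0, 21.3, 18.5], 0.59)]
```

Run:
```python
import cv2
a=cv2.imread("pics/scene0.png")[110:310,150:410]; b=cv2.imread("pics/top0.png")[40:280,240:500]
cv2.imwrite("pics/s1.png",cv2.resize(a,None,fx=3,fy=3,interpolation=cv2.INTER_CUBIC)[:600,:800]);cv2.imwrite("pics/t1.png",cv2.resize(b,None,fx=2.5,fy=2.5,interpolation=cv2.INTER_CUBIC))
```

```text
(no output)
```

View pics/s1.png

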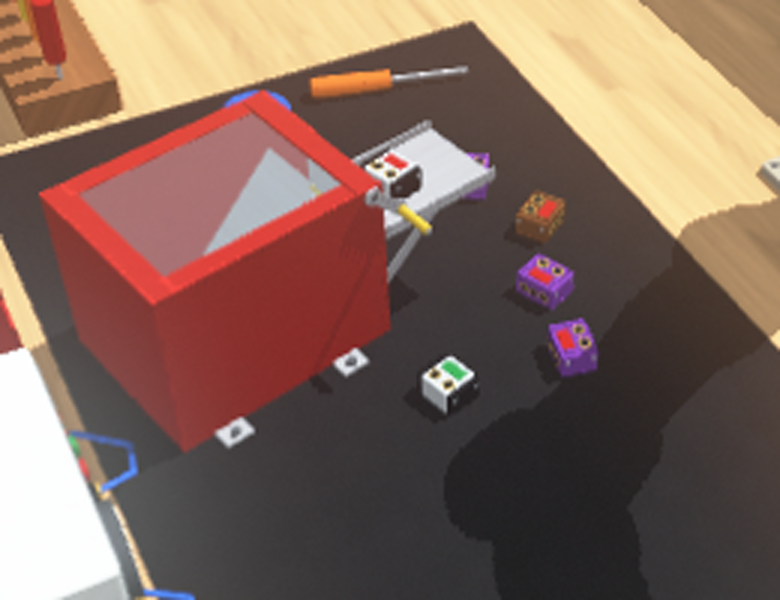

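View pics/t1.png

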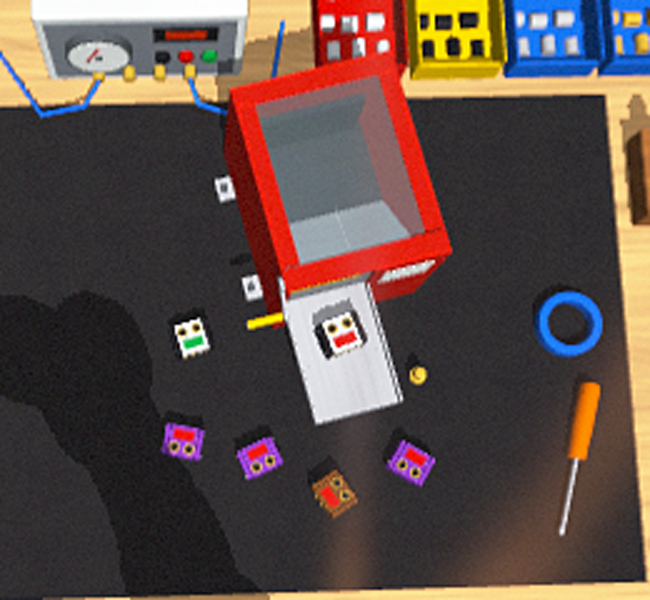

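The scene crop shows the red box with its yellow bar at about (415,218) and the red-tagged valve on the tray at (395,172). In the top crop the valve is at (341,333) and the bar runs (249,324)–(283,318). The nipple is right of the tray, and the look-alikes stand on the bench. Next I'll fit the box pose from its corners.

```bash
cat > h.py <<'E'
import numpy as np, cv2
from rig import manip
from scipy.optimize import least_squares
def K(ci): f=200/np.tan(np.radians(ci["fovy"])/2); return np.array([[f,0,ci["cx"]],[0,f,ci["cy"]],[0,0,1.]])
def proj(ci,P): return cv2.projectPoints(np.float64(P).reshape(-1,1,3),ci["rvec"],ci["tvec"],K(ci),ci["dist_coeffs"])[0].reshape(-1,2)
def onplane(ci,px,z):
    u=cv2.undistortPoints(np.float64(px).reshape(-1,1,2),K(ci),ci["dist_coeffs"]).reshape(-1,2)
    R=cv2.Rodrigues(ci["rvec"])[0]; C=-R.T@ci["tvec"]; d=np.c_[u,np.ones(len(u))]@R
    return C+d*((z-C[2])/d[:,2])[:,None]
def tri(obs): # [(ci,px)]
    return least_squares(lambda P:np.concatenate([proj(c,P)[0]-p for c,p in obs]),[.5,.3,.15])
def W(pose,P):
    P=np.atleast_2d(np.float64(P)); x,y,a=pose; c,s=np.cos(a),np.sin(a)
    return np.c_[x+c*P[:,0]-s*P[:,1],y+s*P[:,0]+c*P[:,1],P[:,2]]
def B(pose,P):
    P=np.atleast_2d(np.float64(P)); x,y,a=pose; c,s=np.cos(a),np.sin(a); d=P[:,:2]-[x,y]
    return np.c_[c*d[:,0]+s*d[:,1],-s*d[:,0]+c*d[:,1],P[:,2]]
E
cat > fit.py <<'E'
from h import *
S=manip.camera_info("scene");T=manip.camera_info("top")
t=lambda p:np.array(p)/2.5+[240,40]; s=lambda p:np.array(p)/3+[150,110]
pts=[[-.01,.054,.2],[-.01,-.14,.2],[.24,-.14,.2],[.24,.054,.2],[-.155,.05,.14],[-.155,-.05,.14]]
tp=t([[282,277],[450,250],[398,63],[230,92],[314,422],[402,400]]); sp=s([[384,193],[263,93],[42,194],[158,300],[493,170],[428,123]])
c0=onplane(T,tp[:4],.2); print(c0.round(3))
v=c0[2]-c0[1]; a0=np.arctan2(v[1],v[0]); p0=[*c0[:2].mean(0)[:2],a0]
r=least_squares(lambda q:np.r_[(proj(T,W(q,pts))-tp).ravel(),(proj(S,W(q,pts))-sp).ravel()],p0,loss="soft_l1")
q=r.x; print("pose",q.round(4),np.degrees(q[2])); print((proj(T,W(q,pts))-tp).round(1).tolist(),(proj(S,W(q,pts))-sp).round(1).tolist())
np.save("pose.npy",q)
for n,a,b in(("barmid",t([266,321]),s([414,218])),("valve tag/top",t([341,331]),s([389,165]))):
    r=tri([(T,a),(S,b)]); print(n,r.x.round(4),B(q,r.x).round(4),r.fun.round(1))
print("valve top plane", B(q,onplane(T,t([341,331]),.158)).round(4),B(q,onplane(S,s([389,165]),.158)).round(4))
print("nipple,good",[B(q,onplane(T,t(p),z)).round(3).tolist() for p,z in(([419,374],.034),([191,338],.028))])
print("sill W",W(q,[-.005,0,.13]))
st=manip.read_state();print("tcp in box",B(q,st["ee_pos"]))
E
python3 fit.py
```

```text
[[ 0.632 -0.076  0.2  ]
 [ 0.659 -0.268  0.2  ]
 [ 0.883 -0.221  0.2  ]
 [ 0.852 -0.025  0.2  ]]
pose [ 0.634  -0.1289  0.2234] 12.799033316866916
[[1.0, 6.8], [-0.0, 1.2], [-3.3, -5.2], [-0.7, -1.4], [0.4, 0.5], [-1.8, 0.9]] [[-0.9, -3.1], [0.3, -1.0], [-1.2, -0.3], [-2.7, 1.7], [0.1, -0.7], [1.1, -0.2]]
barmid [ 0.5892 -0.0594  0.1625] [[-0.0283  0.0777  0.1625]] [-0.1  0.2 -0.2 -0.1]
valve tag/top [ 0.5754 -0.1458  0.1606] [[-0.0609 -0.0035  0.1606]] [-0.2  0.3 -0.4 -0.1]
valve top plane [[-0.0598 -0.0048  0.158 ]] [[-0.0633 -0.005   0.158 ]]
nipple,good [[[-0.12, -0.112, 0.034]], [[-0.001, 0.159, 0.028]]]
sill W [[ 0.62910426 -0.12996702  0.13      ]]
tcp in box [[-0.24915049  0.79022558  0.22261261]]
```

Emit:
step_arm(series=[{"offset": [-0.5, -0.5, -0.5], "roll": 0, "grip": 1}, {"offset": [-1, -1, -0.5], "roll": 0, "grip": 1}, {"offset": [-1, -1, -0.5], "roll": 0, "grip": 1}, {"offset": [-1, -1, -0.5], "roll": 0, "grip": 1}, {"offset": [-1, -1, -0.5], "roll": 0, "grip": 1}, {"offset": [-1, -1, -0.5], "roll": 0, "grip": 1}, {"offset": [-1, -1, 0], "roll": 0, "grip": 1}, {"offset": [-1, -1, 0], "roll": 0, "grip": 1}, {"offset": [-1, -1, 0], "roll": 0, "grip": 1}, {"offset": [-1, -1, 0], "roll": 0, "grip": 1}])

```text
t: 1.73
ee_pos: [0.3572, 0.2799, 0.2978]
eef_rot: [0.175, 0.984, 0.0, 0.0]
force: [0.3, -0.0, -0.2]
gripper_width: 1.001
grip_force: 0.0
```

Emit:
step_arm(series=[{"offset": [-1, -1, 0], "roll": 0, "grip": 1}, {"offset": [-1, -1, 0], "roll": 0, "grip": 1}, {"offset": [-1, -1, 0], "roll": 0, "grip": 1}, {"offset": [-1, -1, 0], "roll": 0, "grip": 1}, {"offset": [-1, -1, 0], "roll": 0, "grip": 1}, {"offset": [-1, -1, 0], "roll": 0, "grip": 1}, {"offset": [-1, -1, 0], "roll": 0, "grip": 1}, {"offset": [-1, -1, 0], "roll": 0, "grip": 1}, {"offset": [-0.5, -0.5, 0], "roll": 0, "grip": 1}, {"offset": [0, 0, 0], "roll": 0, "grip": 1}])

```text
t: 2.57
ee_pos: [0.4837, 0.0043, 0.2978]
eef_rot: [0.179, 0.984, -0.0, 0.001]
force: [-0.5, 0.8, -0.4]
gripper_width: 1.003
grip_force: 0.0
```

Emit:
step_arm(series=[{"offset": [-1, -1, 0], "roll": 0.8, "grip": 1}, {"offset": [-1, -1, 0], "roll": 0.8, "grip": 1}, {"offset": [-0.7, -0.7, 0], "roll": 0, "grip": 1}, {"offset": [0, 0, 0], "roll": 0, "grip": 1}, {"offset": [0, 0, 0], "roll": 0, "grip": 1}])

```text
t: 2.98
ee_pos: [0.5172, -0.0807, 0.2974]
eef_rot: [0.245, 0.97, -0.0, -0.0]
force: [0.4, 1.1, 0.2]
gripper_width: 1.004
grip_force: 0.0
```

Run:
```python
from h import *
ci=manip.camera_info("wrist"); im=manip.capture("wrist"); cv2.imwrite("pics/w1.png",im); np.save("w1ci.npy",ci,allow_pickle=True)
q=np.load("pose.npy"); st=manip.read_state(); print(st["ee_pos"],st["eef_rot"],B(q,st["ee_pos"]))
for n in("bar","valve_mid","flap"): print(n,[(x["box"],round(x["conf"],2)) for x in manip.boxes_of("wrist",n)[:3]])
P=[[-.026,.06,.162],[-.026,.102,.162],[-.061,-.004,.158],[-.155,.05,.14],[-.155,-.05,.14],[-.01,.054,.2]]
print(proj(ci,W(q,P)).round(0).tolist())
```

```text
[ 0.51717375 -0.07932551  0.29735839] [ 2.43611357e-01  9.69872882e-01  1.76614570e-04 -2.60553987e-04] [[-0.10293066  0.07417942  0.29735839]]
bar [([306.7, 218.8, 89.4, 102.0], 0.64)]
valve_mid [([290.9, 84.9, 42.7, 42.6], 0.97), ([172.4, 148.9, 42.9, 30.0], 0.93), ([269.9, 225.2, 50.1, 32.8], 0.91)]
flap [([305.6, 221.8, 88.9, 98.8], 0.68)]
[[360.0, 247.0], [391.0, 222.0], [294.0, 258.0], [272.0, 158.0], [207.0, 217.0], [370.0, 280.0]]
```

View pics/w1.png

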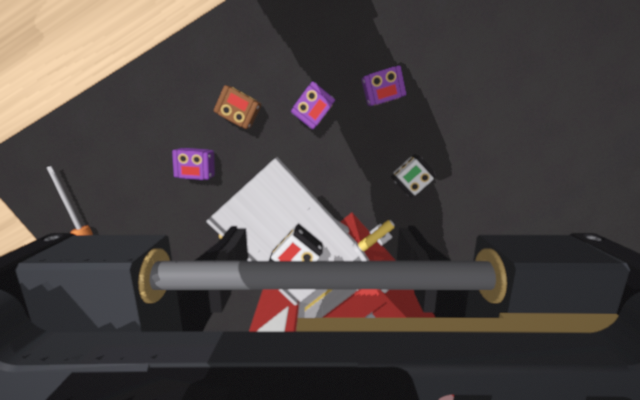

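The wrist view agrees with the fit: bar at about (360,250)–(392,225), valve top near (295,252), and tray end corners at (277,158) and (208,221), all within about 5 px. I'll check the valve's back edge and plan the fingers from that.

Run:
```python
from h import *
ci=np.load("w1ci.npy",allow_pickle=True).item(); q=np.load("pose.npy")
print(B(q,onplane(ci,[[272,252],[297,227],[322,243]],.158)).round(4))
print("tray",B(q,onplane(ci,[[277,158],[208,221]],.14)).round(4)); print("bar",B(q,onplane(ci,[[393,223],[360,249]],.165)).round(4))
print("fingers", [proj(ci,np.array([0.517,-.08,.297])+0)])
im=cv2.imread("pics/w1.png")[140:300,190:430]; cv2.imwrite("pics/w1c.png",cv2.resize(im,None,fx=3,fy=3,interpolation=cv2.INTER_CUBIC))
```

```text
[[-0.0818 -0.0164  0.158 ]
 [-0.0854  0.0234  0.158 ]
 [-0.0543  0.0312  0.158 ]]
tray [[-0.1521  0.054   0.14  ]
 [-0.1512 -0.0521  0.14  ]]
bar [[-0.0257  0.1029  0.165 ]
 [-0.0252  0.059   0.165 ]]
fingers [array([[321.27076203, 242.99680741]])]
```

View pics/w1c.png

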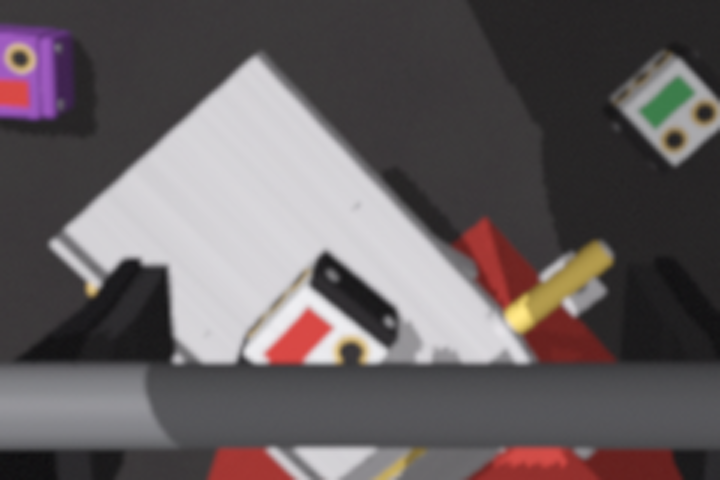

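Emit:
step_arm(series=[{"offset": [0, 0, 0], "roll": 1, "grip": 1}, {"offset": [-0.5, -0.3, 0.5], "roll": 0, "grip": 1}, {"offset": [-0.5, -0.3, 1], "roll": 0, "grip": 1}, {"offset": [0, 0, 1], "roll": 0, "grip": 1}, {"offset": [0, 0, 0.6], "roll": 0, "grip": 1}, {"offset": [0, 0, 0], "roll": 0, "grip": 1}, {"offset": [0, 0, 0], "roll": 0, "grip": 1}])

```text
t: 3.77
ee_pos: [0.5297, -0.1053, 0.22]
eef_rot: [0.285, 0.958, 0.0, -0.001]
force: [0.5, 0.8, -0.3]
gripper_width: 1.0
grip_force: 0.0
```

```bash
cat > where.py <<'E'
from h import *
q=np.load("pose.npy"); st=manip.read_state(); x,y=st["eef_rot"][:2]
th=np.degrees(q[2])+90-(2*np.degrees(np.arctan2(y,x))-90); a=np.radians(th)
c=B(q,st["ee_pos"])[0]*1e3; X=np.array([np.cos(a),-np.sin(a)]); Y=np.array([np.sin(a),np.cos(a)])
print("t",st["t"],"c",c.round(1),"theta",th.round(1),"bar corner",(c[:2]+9.5*X+58.5*Y).round(1),"valve corner",(c[:2]+9.5*X-43.5*Y).round(1),"F",st["force"].round(1))
def mv(tc,tth): # total tool-frame move, given in current axes, mm
    d=np.array(tc[:2])-c[:2]; print("tool x,y,z mm",(-d@X).round(1),(d@Y).round(1),round(c[2]-tc[2],1),"roll deg",round(tth-th,1))
E
python3 - <<'E'
from where import *
mv((-95,45,140),46)
E
```

```text
t 3.7667 c [-96.5  46.  220. ] theta 45.9 bar corner [-47.8  79.9] valve corner [-121.1    8.9] F [ 0.5  0.8 -0.3]
tool x,y,z mm -1.8 0.3 80.0 roll deg 0.1
```

Emit:
step_arm(series=[{"offset": [0, 0, 1], "roll": 0, "grip": 1}, {"offset": [0, 0, 1], "roll": 0, "grip": 1}, {"offset": [0, 0, 0.8], "roll": 0, "grip": 1}, {"offset": [0, 0, 0.36], "roll": 0, "grip": 1}, {"offset": [0, 0, 0], "roll": 0, "grip": 1}, {"offset": [0, 0, 0], "roll": 0, "grip": 1}])

```text
t: 4.27
ee_pos: [0.5307, -0.1061, 0.1424]
eef_rot: [0.286, 0.958, 0.0, 0.001]
force: [0.0, 0.5, 1.4]
gripper_width: 0.994
grip_force: 0.0
```

Run:
```python
from where import *
mv((-64,45,141),46)
a=manip.capture("scene")[110:270,230:410]; b=manip.capture("top")[120:240,310:430]
cv2.imwrite("pics/c2.png",np.hstack([cv2.resize(a,(450,400),interpolation=2),cv2.resize(b[:, 15:105],(300,400),interpolation=2)]))
```

```text
t 4.2667 c [-95.7  45.  142.4] theta 46.0 bar corner [-47.   78.9] valve corner [-120.4    8. ] F [0.  0.5 1.4]
tool x,y,z mm -22.1 22.8 1.4 roll deg 0.0
```

View pics/c2.png

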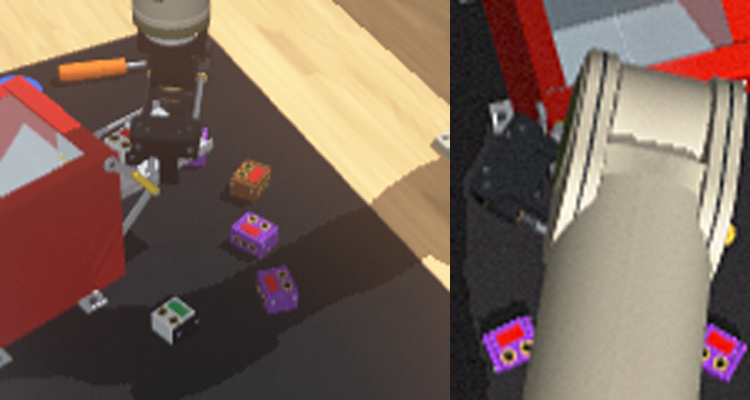

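The scene half shows the left finger just behind the yellow bar at (145,180), with clear space around it. I'll advance gently to open the flap.

Emit:
step_arm(series=[{"offset": [-0.2, 0.2, 0], "roll": 0, "grip": 1}, {"offset": [-0.2, 0.2, 0], "roll": 0, "grip": 1}, {"offset": [-0.14, 0.14, 0], "roll": 0, "grip": 1}, {"offset": [-0.1, 0.1, 0], "roll": 0, "grip": 1}, {"offset": [0, 0, 0], "roll": 0, "grip": 1}])

```text
t: 4.78
ee_pos: [0.552, -0.1016, 0.1406]
eef_rot: [0.286, 0.958, -0.0, -0.001]
force: [-5.1, -0.5, 1.0]
gripper_width: 0.995
grip_force: 2.3
```

Emit:
step_arm(series=[{"offset": [-0.1, 0.1, 0], "roll": 0, "grip": 1}, {"offset": [-0.1, 0.1, 0], "roll": 0, "grip": 1}, {"offset": [-0.05, 0.06, 0], "roll": 0, "grip": 1}, {"offset": [0, 0, 0], "roll": 0, "grip": 1}, {"offset": [0, 0, 0], "roll": 0, "grip": 1}])

```text
t: 5.2
ee_pos: [0.5594, -0.0999, 0.1402]
eef_rot: [0.286, 0.958, -0.001, -0.002]
force: [-6.9, -0.4, 0.3]
gripper_width: 0.996
grip_force: 3.1
```

```bash
python3 where.py; python3 -c "
from where import *
mv((-60,45,141),46)"
```

```text
t 5.2 c [-66.3  44.8 140.2] theta 46.0 bar corner [-17.6  78.6] valve corner [-91.    7.8] F [-6.9 -0.4  0.3]
t 5.2 c [-66.3  44.8 140.2] theta 46.0 bar corner [-17.6  78.6] valve corner [-91.    7.8] F [-6.9 -0.4  0.3]
tool x,y,z mm -4.2 4.7 -0.8 roll deg -0.0
```

Emit:
step_arm(series=[{"offset": [-0.11, 0.115, 0], "roll": 0, "grip": 1}, {"offset": [0, 0, 0], "roll": 0, "grip": 1}, {"offset": [-0.095, 0.087, 0], "roll": -0.5, "grip": 1}, {"offset": [-0.1, 0.083, 0], "roll": -0.5, "grip": 1}, {"offset": [-0.1, 0.08, 0], "roll": -0.5, "grip": 1}, {"offset": [-0.105, 0.073, 0], "roll": -0.5, "grip": 1}, {"offset": [-0.11, 0.07, 0], "roll": -0.5, "grip": 1}, {"offset": [0, 0, 0], "roll": 0, "grip": 1}])

```text
t: 5.87
ee_pos: [0.5794, -0.0984, 0.1403]
eef_rot: [0.179, 0.984, -0.001, -0.001]
force: [-5.6, -4.3, 0.1]
gripper_width: 0.999
grip_force: 3.6
```

Run:
```python
from where import *
mv((-17,42,141),13)
S=manip.capture("scene"); ci=manip.camera_info("scene")
bx=lambda a:np.array([[4-.0,81,192]])
for ph in(.3,.45,.6,.75,.9):
    a=ph; r=30*2**.5; ang=np.radians(225)+a; print(ph,proj(ci,W(q,np.array([[.004+r*np.cos(ang)/1e3,.102,.192+r*np.sin(ang)/1e3]]))).round(1))
cv2.imwrite("pics/s3.png",cv2.resize(S[140:220,230:350],(720,480),interpolation=2))
```

```text
t 5.8667 c [-46.5  41.8 140.3] theta 33.5 bar corner [-6.3 85.3] valve corner [-62.6   0.2] F [-5.6 -4.3  0.1]
tool x,y,z mm -24.5 16.5 -0.7 roll deg -20.5
0.3 [[289.8 190.9]]
0.45 [[288.2 192.4]]
0.6 [[286.6 193.8]]
0.75 [[284.8 195. ]]
0.9 [[283.1 195.9]]
```

View pics/s3.png

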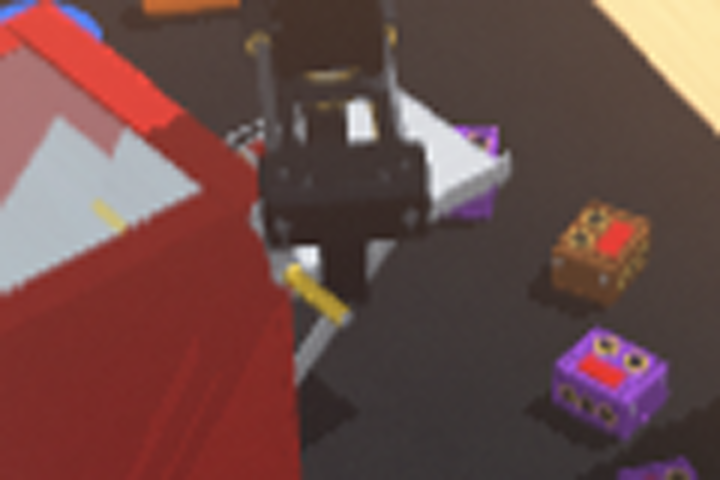

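The bar end is at (345,318), which gives a flap angle of about 0.5 rad. The flap's yellow edge shows well inside the box, so I'll keep going.

Emit:
step_arm(series=[{"offset": [-0.124, 0.081, 0], "roll": -0.5, "grip": 1}, {"offset": [-0.127, 0.076, 0], "roll": -0.5, "grip": 1}, {"offset": [-0.13, 0.07, 0], "roll": -0.5, "grip": 1}, {"offset": [-0.133, 0.065, 0], "roll": -0.5, "grip": 1}, {"offset": [0, 0, 0], "roll": 0, "grip": 1}])

```text
t: 6.33
ee_pos: [0.5937, -0.0955, 0.1403]
eef_rot: [0.093, 0.996, -0.001, -0.002]
force: [-7.0, -6.8, 1.1]
gripper_width: 0.999
grip_force: 3.9
```

Run:
```python
from where import *
mv((-15,42,141),13)
S=manip.capture("scene")
cv2.imwrite("pics/s4.png",cv2.resize(S[140:220,230:350],(720,480),interpolation=2))
```

```text
t 6.3333 c [-31.8  41.4 140.3] theta 23.5 bar corner [ 0.2 91.3] valve corner [-40.5  -2.3] F [-7.  -6.8  1.1]
tool x,y,z mm -15.2 7.2 -0.7 roll deg -10.5
```

View pics/s4.png

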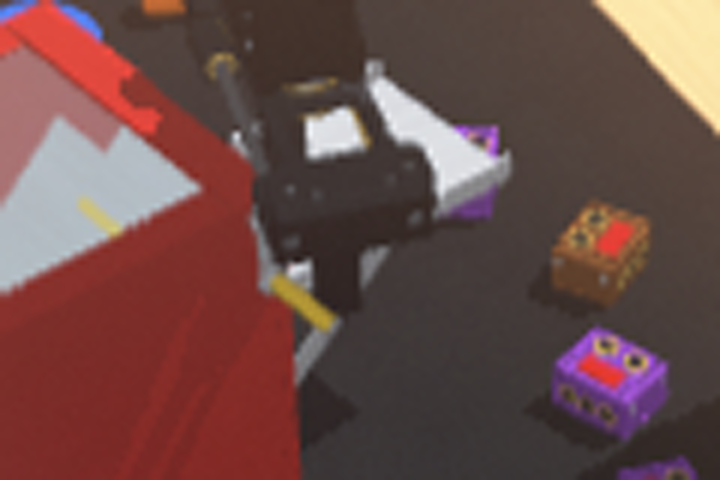

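The bar end has moved to (335,325), about 0.7 rad, and the tray in front of the finger is clear. This is the final push.

Emit:
step_arm(series=[{"offset": [-0.136, 0.062, 0], "roll": -0.5, "grip": 1}, {"offset": [-0.138, 0.056, 0], "roll": -0.5, "grip": 1}, {"offset": [-0.14, 0.05, 0], "roll": -0.5, "grip": 1}, {"offset": [-0.142, 0.044, 0], "roll": -0.5, "grip": 1}, {"offset": [0, 0, 0], "roll": 0, "grip": 1}, {"offset": [0, 0, 0], "roll": 0, "grip": 1}])

```text
t: 6.88
ee_pos: [0.6078, -0.0924, 0.1403]
eef_rot: [0.007, 1.0, -0.001, -0.002]
force: [-7.5, -7.9, 0.7]
gripper_width: 1.0
grip_force: 4.3
```

Run:
```python
from where import *
mv((-13,42,141),11)
S=manip.capture("scene");T=manip.capture("top")
cv2.imwrite("pics/s5.png",np.hstack([cv2.resize(S[130:210,200:320],(480,320),interpolation=2),cv2.resize(T[60:180,320:430],(293,320),interpolation=2)]))
```

```text
t 6.8833 c [-17.5  41.4 140.3] theta 13.6 bar corner [ 5.6 96. ] valve corner [-18.5  -3.1] F [-7.5 -7.9  0.7]
tool x,y,z mm -4.2 1.7 -0.7 roll deg -2.6
```

View pics/s5.png

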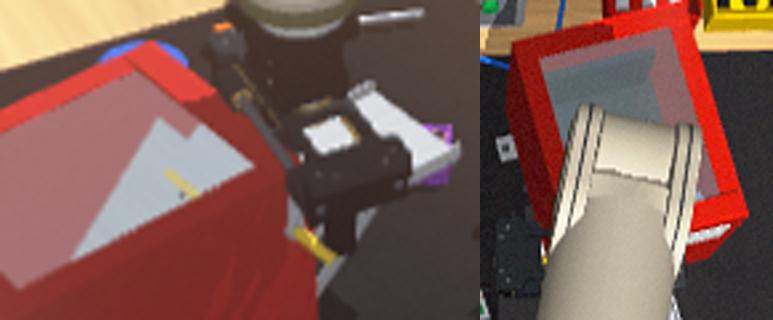

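Emit:
step_arm(series=[{"offset": [-0.1, 0.04, 0], "roll": -0.3, "grip": 1}, {"offset": [-0.06, 0.02, 0], "roll": -0.25, "grip": 1}, {"offset": [0, 0, 0], "roll": 0, "grip": 1}, {"offset": [0, 0, 0], "roll": 0, "grip": 1}, {"offset": [0, 0, 0], "roll": 0, "grip": 1}, {"offset": [0, 0, 0], "roll": 0, "grip": 1}])

```text
t: 7.48
ee_pos: [0.6116, -0.0911, 0.1403]
eef_rot: [-0.016, 1.0, -0.002, -0.002]
force: [-7.6, -8.0, -0.3]
gripper_width: 1.003
grip_force: 4.4
```

Run:
```python
from where import *
mv((-12,42,141),10)
S=manip.capture("scene")
for n in ("valve_mid",): print([(x["box"],round(x["conf"],2)) for x in manip.boxes_of("scene",n)])
T=manip.capture("top"); print([(x["box"],round(x["conf"],2)) for x in manip.boxes_of("top","valve_mid")])
cv2.imwrite("pics/s6.png",np.hstack([cv2.resize(S[130:210,190:310],(480,320),interpolation=2),cv2.resize(T[60:180,320:430],(293,320),interpolation=2)]))
```

```text
t 7.4833 c [-13.4  41.8 140.3] theta 10.9 bar corner [ 7.  97.4] valve corner [-12.4  -2.7] F [-7.6 -8.  -0.3]
tool x,y,z mm -1.4 0.5 -0.7 roll deg -0.9
[([323.4, 173.6, 16.4, 14.4], 0.62), ([323.3, 197.3, 16.7, 13.3], 0.59), ([332.2, 216.1, 18.6, 18.8], 0.54), ([305.8, 162.1, 7.2, 14.5], 0.5)]
[([305.2, 212.7, 14.6, 11.2], 0.68)]
```

View pics/s6.png

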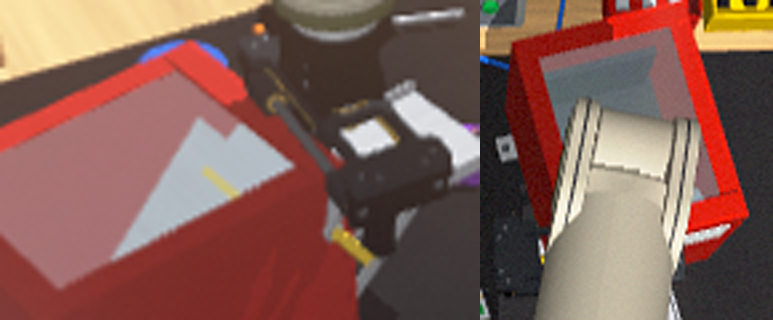

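The valve isn't visible at the tray in this view. The bar is still held, and the force is about what the spring alone would give. I'll look for the valve in the box numerically by differencing against the first images.

Run:
```python
from where import *
for c in("top","scene"):
    ci=manip.camera_info(c); n=manip.capture(c); o=cv2.imread(f"pics/{c}0.png")
    m=np.zeros(n.shape[:2],np.uint8); poly=proj(ci,W(q,[[.02,.035,.2],[.02,-.12,.2],[.22,-.12,.2],[.22,.035,.2]]))
    cv2.fillPoly(m,[poly.astype(int)],255)
    print(c,poly.astype(int).tolist())
    d=cv2.absdiff(n,o).max(2); d=((d>25)&(m>0)).astype(np.uint8)
    k,l,s,ce=cv2.connectedComponentsWithStats(d); print([(s[i].tolist()) for i in range(1,k) if s[i,4]>6])
    for P in([0.0,0,.14],[.05,0,.1],[.1,0,.05],[.15,0,.03],[.2,0,.03]): print(P,proj(ci,W(q,P)).astype(int).tolist())
n=manip.capture("wrist"); ci=manip.camera_info("wrist"); cv2.imwrite("pics/w7.png",n)
print([(x["box"],round(x["conf"],2)) for x in manip.boxes_of("wrist","valve_mid")]); print(proj(ci,W(q,[[-.02,0,.158],[.01,0,.158],[.1,0,.05]])).astype(int).tolist())
```

```text
t 7.6833 c [-13.4  41.8 140.3] theta 10.9 bar corner [ 7.  97.4] valve corner [-12.3  -2.7] F [-7.5 -8.2  0.2]
top [[357, 145], [410, 132], [391, 67], [339, 80]]
[[339, 73, 64, 73, 2017]]
[0.0, 0, 0.14] [[368, 154]]
[0.05, 0, 0.1] [[362, 142]]
[0.1, 0, 0.05] [[356, 131]]
[0.15, 0, 0.03] [[351, 119]]
[0.2, 0, 0.03] [[347, 105]]
scene [[264, 172], [233, 146], [172, 174], [202, 204]]
[[247, 161, 7, 9, 37], [185, 171, 80, 34, 251]]
[0.0, 0, 0.14] [[264, 179]]
[0.05, 0, 0.1] [[251, 196]]
[0.1, 0, 0.05] [[239, 216]]
[0.15, 0, 0.03] [[225, 228]]
[0.2, 0, 0.03] [[211, 236]]
[([338.7, 0.0, 70.8, 29.4], 0.87)]
[[238, 260], [253, 309], [301, 317]]
```

Run:
```python
import cv2
cv2.imwrite("pics/w7c.png",cv2.resize(cv2.imread("pics/w7.png")[180:345,150:400],(800,528),interpolation=2))
```

```text
(no output)
```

View pics/w7c.png

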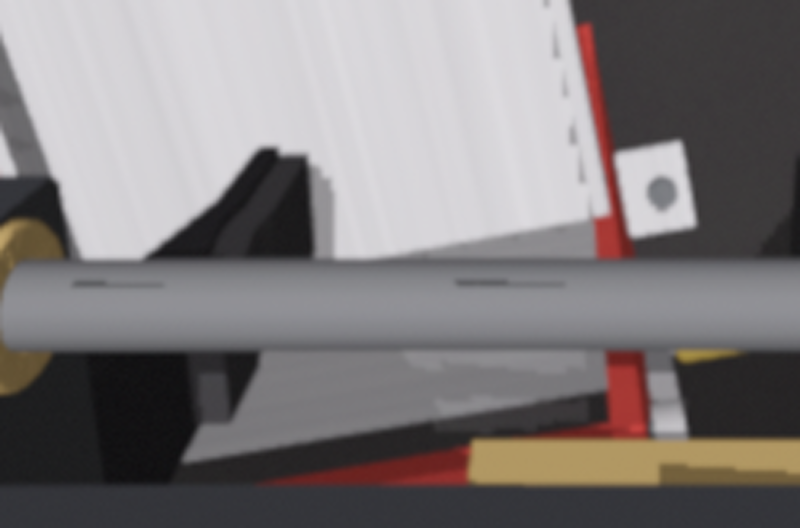

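The wrist crop shows the tray, sill and upper chute empty beside the pushing finger, so the valve has gone down. Next I draw straight back, then up.

Emit:
step_arm(series=[{"offset": [0.25, -0.05, 0], "roll": 0, "grip": 1}, {"offset": [0.3, -0.06, 0], "roll": 0, "grip": 1}, {"offset": [0.3, -0.06, 0], "roll": 0, "grip": 1}, {"offset": [0.3, -0.06, 0], "roll": 0, "grip": 1}, {"offset": [0.4, -0.08, 0], "roll": 0, "grip": 1}, {"offset": [0.5, -0.1, 0], "roll": 0, "grip": 1}, {"offset": [0.5, -0.1, 0], "roll": 0, "grip": 1}, {"offset": [0.5, -0.1, 0], "roll": 0, "grip": 1}, {"offset": [0, 0, 0], "roll": 0, "grip": 1}])

```text
t: 8.63
ee_pos: [0.5365, -0.1069, 0.1411]
eef_rot: [-0.017, 1.0, 0.0, -0.0]
force: [-0.0, 0.4, -0.1]
gripper_width: 0.999
grip_force: 0.0
```

Emit:
step_arm(series=[{"offset": [0, 0, -0.6], "roll": 0, "grip": 1}, {"offset": [0, 0, -1], "roll": 0, "grip": 1}, {"offset": [0, 0, -1], "roll": 0, "grip": 1}, {"offset": [0, 0, -1], "roll": 0, "grip": 1}, {"offset": [0, 0.5, -1], "roll": 0, "grip": 1}, {"offset": [0, 1, -0.5], "roll": 0, "grip": 1}, {"offset": [0.5, 1, 0], "roll": 0, "grip": 1}, {"offset": [0.5, 1, 0], "roll": 0, "grip": 1}, {"offset": [0.3, 1, 0], "roll": 0, "grip": 1}, {"offset": [0, 1, 0], "roll": 0, "grip": 1}])

```text
t: 9.47
ee_pos: [0.5001, 0.0318, 0.2692]
eef_rot: [-0.018, 1.0, 0.001, 0.001]
force: [0.6, -0.1, -0.0]
gripper_width: 1.002
grip_force: 0.0
```

Emit:
step_arm(series=[{"offset": [0, 1, 0], "roll": 0, "grip": 1}, {"offset": [0, 1, 0], "roll": 0, "grip": 1}, {"offset": [0, 1, 0], "roll": 0, "grip": 1}, {"offset": [0, 1, 0], "roll": 0, "grip": 1}, {"offset": [0, 1, 0], "roll": 0, "grip": 1}, {"offset": [0, 1, 0], "roll": 0, "grip": 1}, {"offset": [0, 0.5, 0], "roll": 0, "grip": 1}, {"offset": [0, 0, 0], "roll": 0, "grip": 1}])

```text
t: 10.13
ee_pos: [0.4944, 0.1963, 0.2682]
eef_rot: [-0.02, 1.0, 0.0, -0.0]
force: [-0.1, -0.1, -0.1]
gripper_width: 0.998
grip_force: 0.0
```

Run:
```python
from where import *
for c in("top","scene"):
    ci=manip.camera_info(c); n=manip.capture(c); o=cv2.imread(f"pics/{c}0.png"); cv2.imwrite(f"pics/{c}9.png",n)
    d=(cv2.absdiff(n,o).max(2)>35).astype(np.uint8)
    P=proj(ci,W(q,[[x,y,z] for x in(-.2,.26) for y in(-.17,.2) for z in(0,.2)])); x0,y0=P.min(0).astype(int);x1,y1=P.max(0).astype(int)
    m=np.zeros_like(d);m[y0:y1,x0:x1]=1
    k,l,s,ce=cv2.connectedComponentsWithStats(d*m)
    print(c,[(s[i].tolist(),n[l==i].mean(0).astype(int).tolist()) for i in range(1,k) if s[i,4]>8])
    print("tray valve / bar at",proj(ci,W(q,[[-.061,0,.158],[-.026,.081,.162],[.15,0,.03]])).astype(int).tolist())
    for w in("bar","valve_mid"): print(w,[(x["box"],round(x["conf"],2)) for x in manip.boxes_of(c,w)])
```

```text
t 10.1333 c [-64.1 348.  268.2] theta 10.5 bar corner [-44.1 403.8] valve corner [-62.7 303.5] F [-0.1 -0.1 -0.1]
top [([356, 104, 13, 15, 147], [203, 196, 181]), ([365, 159, 22, 25, 291], [225, 220, 220]), ([310, 167, 14, 17, 143], [117, 136, 119]), ([306, 209, 16, 16, 183], [93, 45, 105])]
tray valve / bar at [[374, 173], [344, 168], [351, 119]]
bar [([340.1, 154.3, 15.5, 13.4], 0.6), ([144.9, 220.4, 17.0, 13.4], 0.44), ([152.1, 175.3, 40.6, 33.5], 0.28)]
valve_mid [([335.2, 213.3, 17.0, 17.2], 0.74), ([364.4, 227.2, 17.8, 14.1], 0.67), ([308.3, 209.5, 13.3, 14.0], 0.47)]
scene [([336, 113, 24, 61, 660], [58, 70, 85]), ([270, 159, 21, 18, 181], [218, 214, 217]), ([333, 216, 15, 14, 140], [85, 51, 96]), ([291, 228, 17, 14, 132], [107, 121, 108])]
tray valve / bar at [[280, 166], [287, 183], [225, 228]]
bar []
valve_mid [([333.2, 216.2, 14.8, 19.4], 0.8), ([321.3, 173.0, 22.0, 17.3], 0.7), ([322.8, 194.5, 18.2, 16.6], 0.65)]
```

The top view shows a new white blob in the box at (356–369, 104–119) and the tray empty. The bar pixels match the starting image, so the flap is shut. The changes at the bystanders are shading only, since their detected boxes haven't moved.

```bash
python3 -c "
from rig import manip
print(manip.sign_off())"
```

```text
the job is handed in; nothing more can be done
None
```

The red-tagged valve is in the reject box and the flap is shut again. Nothing else on the bench appears to have moved, and the job is handed in at about 10 s of the 38 s allowed.

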